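Check a sprocket under the bench magnifier

TASK

Check this sprocket's teeth for wear: first turn the bench magnifier on its post so that its ring light faces the sprocket's stand, and tip the lens 30 degrees down. Then lift the sprocket off its dowel and hold it up level and still in the middle of the lens's view, clear of the stand, leaving the magnifier as you set it and the other things on the bench alone. Finish still holding the sprocket there; do not put it down.

Things in the scene. Friction and masses are not known exactly. Their poses are not given: they have to be found in the camera images.
- magnifier: Grey bench magnifier, fixed to the bench: round foot 136 mm across, 34 mm high, upright post. Origin at the centre of the foot's underside, z up the post. A fork turns on the post; in it tips the round black lens head (114 mm across, 22 mm deep), with a white ring light on the face that looks at the work. Lens centre 250 mm above the bench, over the post.
- swivel (a joint): Turn of the fork and lens about the upright post, rad, counter-clockwise from above; at 0 the ring light faces the y axis of magnifier. It has friction (0.15 N m) and stays where it is left. Range -1.8 to 1.8.
- head_tilt (a joint): Tip of the lens head about its level axis through the lens centre, rad: 0 = lens upright, looking level; positive = the ring light looks down and the lug on top leans the way the light faces; 0.524 = 30 degrees down. It has friction (0.15 N m) and stays where it is left. Range -0.7 to 0.9.
- fork (a point): Point on the post axis 148 mm above the bench, turning with the fork. Its y axis is level and points the way the ring light faces, x lies along the tilt axis, z up.
- lens (a point): Centre of the lens, 250 mm above the bench. Its y axis is the line of sight, out of the ring-light face; x lies along the tilt axis; z points to the grip lug.
- lug (a point): Middle of the black ribbed grip lug on top of the lens head, 79 mm from the lens centre along the lens's z; axes as lens. The lug is 14 mm wide along x, 22 mm along y, and reaches from the rim (57 mm from the lens centre) to 91 mm. Pinched from above across x at this point, it can both turn and tip the head.
- stand: Sprocket stand, fixed to the bench: wooden block 96 x 96 x 10 mm with a light collar 40 mm across up to 18 mm high and an upright dowel 22 mm across whose top is 45 mm above the bench. Origin at the centre of the underside, on the dowel's axis.
- sprocket: Sixteen-tooth steel sprocket, 69 mm over the teeth, 15 mm high, about 0.11 kg, lying over the dowel on the stand's collar, loose on it (bore about 30 mm). Origin at the centre of its underside (18 mm above the bench at first), z up. The toothed plate is the lowest 3 mm; above it a round hub 48 mm across, from 3 to 15 mm, to be gripped across from above.
- sprocket_mid (a point): Centre of the sprocket, 7.5 mm above its underside; axes as sprocket.
- ball_tray: Bystander: yellow jar lid with bearing balls, 70 mm across, 10 mm high. Origin at its underside.
- axle_cone: Bystander: bearing cone, 39 mm across, 22 mm high. Origin at its underside.
- lock_ring: Bystander: slotted lock ring, 44 mm across, 19 mm high. Origin at its underside.
- bearing_ring: Bystander: caged bearing ring, 53 mm across, 8 mm high. Origin at its underside.
- pump_oiler: Bystander: small pump oil can with a spout, 65 mm across, 129 mm high. Origin at its underside.
- grease_tub: Bystander: white tub with a blue lid, 73 mm across, 57 mm high. Origin at its underside.
Things that resemble listed ones, but are neither listed nor needed, are in the scene too. Of the things shaped like the sprocket, the steel one is meant.

How it is judged:
On the way, in this order (a step that is already met when the one before it is completed fails the run):
1. the magnifier's ring light faces the stand (the stand's axis within 20 mm of straight ahead) and the lens is tipped 30 degrees down (within 5), the sprocket still on its stand (x of stand in the frame of fork between -0.02 and 0.02 m and y of stand in the frame of fork above 0.1 m and value of joint head_tilt between 0.436 and 0.611 rad and distance of sprocket from where it was at the start of the episode below 0.01 m), for 0.3 s.
2. the sprocket is lifted clear of the dowel (z of sprocket in the frame of stand above 0.05 m and contact force between sprocket and the fingers above 0.5 N), for 0.2 s.
At the end, for the whole second after the job is handed in: Ring light still facing the stand (20 mm) and lens 25 to 35 degrees down, untouched; sprocket held by the fingers alone, underside 50 mm or more above the bench, level within 5.7 degrees, still, its centre within 20 mm of the lens's line of sight, 120 to 360 mm in front of it (all of step 2 and x of stand in the frame of fork between -0.02 and 0.02 m and y of stand in the frame of fork above 0.1 m and value of joint head_tilt between 0.436 and 0.611 rad and x of sprocket_mid in the frame of lens between -0.02 and 0.02 m and z of sprocket_mid in the frame of lens between -0.02 and 0.02 m and y of sprocket_mid in the frame of lens between 0.12 and 0.36 m and angle between sprocket's own z axis and vertical below 0.1 rad and contact force between sprocket and stand below 0.1 N and contact force between each of sprocket, the arm, the fingers and magnifier below 0.1 N and linear speed of sprocket below 0.02 m/s and angular speed of sprocket below 0.15 rad/s); the arm keeps its last pose, push and grip.
It fails at once if a bystander is pushed more than 15 mm (distance of any of ball_tray, axle_cone, lock_ring, bearing_ring, pump_oiler, grease_tub from where it was at the start of the episode above 0.015 m).
It fails at once if the sprocket knocks against the magnifier (contact force between sprocket and magnifier above 1 N).
It also fails if it takes over 45 s, if anything falls off the work surface, if the arm or the gripper's body presses on something with over 40 N, if the wrist force passes 120 N, or if a joint passes its speed limit or range.

ROBOT

A 7-joint arm with a two-finger parallel gripper is mounted at the origin on the work surface; the furniture and walls round the work are solid. World frame = base frame: x ahead of the robot, y to its left, z up, the work surface at z = 0. Lengths are in m, angles in rad, forces in N, time in s.
With the tool pointing down it reaches from about 0.425 to 0.8 m from the base axis. Payload 8.3 kg.
Tool frame: the origin (TCP) lies on the mounting face of the last link; the fingertips stand ctrl.tip_extent ahead of it and the grasp point (between the pads) lies 155 mm ahead of it (ctrl.tip_extent is the distance from the TCP to the fingertips, in m); z points along the fingers, y is the line along which they close (so a half turn about z gives the same grasp; the last joint's range is limited). The gripper opens to 85 mm and grips with 20 to 120 N. Pads are 22 mm wide; open, the fingers measure 114 mm over their backs; the gripper's body (76 mm by 85 mm) begins 54 mm behind the grasp point. The pads swing forward as they close: fully open they stand 13 mm farther back than shut.
Start: joints at [-1.343, 0.383, 0.016, 1.37, -0.006, 1.388, -0.046], TCP at [0.179, 0.599, 0.405] pointing down, gripper open.
Joint ranges: [-2.95, 2.95], [-0.25, 2.06], [-1.52, 1.56], [0.18, 2.33], [-1.44, 4.58], [0.02, 2.06], [-3.01, 3.01]. Speed limits (rad/s): [2.39, 2.39, 3.01, 3.01, 3.14, 3.14, 3.14].

INTERFACE

Orientations are given as a unit quaternion [w, x, y, z].
In Python, from plant import ctrl gives the robot as it stands.
- The arm moves only by the tool drive_tool, never from a script. Its argument "targets" is a list of rows, each an object of numbers: "tx", "ty", "tz": the shift along the tool's x, y, z in mm; "wx", "wy", "wz": the turn, a rotation vector about the tool's x, y, z in rad; "jaw": the opening, from 0 (shut) to 1 (fully open). A call has 1 to 20 rows; each row is the pose to reach, as a shift and turn from the pose commanded when the call began, along the tool's axes at that moment; what a row does not reach only later rows make up. A row lasts 1/8 s, in which the tool goes at most 62.5 mm and 10.7 degrees, less where a joint would pass 70% of its speed; a pose out of reach is approached as far as the arm can. A call with a gripper value outside its range is refused whole. The fingers move at their own pace and stop on an object; "force" is the grip in N (left out, the last holds). Time passes only in rows, so rows that repeat a pose let the fingers close. It gives the time, the measured TCP pose, the force, the opening and the grip force at its end, in the units of the state.
- ctrl.get_state(): the state, without advancing time (a new reading comes with each control period).
- ctrl.grab_frame(name): name is "side" or "top"; returns a dict with "img" (420x560x3 uint8, red, green, blue), "mtx" (3x3 intrinsics, pixels), "dist_coeffs" ([k1, k2, p1, p2, k3] as OpenCV has them; the pictures are not rectified), "R" (3x3) and "t" (3): a world point X has camera coordinates R X + t. Camera axes: x right, y down, z forward; pixel columns grow to the right and rows downward; lengths in m; the calibration is good to about 2 mm. A picture is of the moment at which its call begins. There is no depth.
- ctrl.sign_off(): hands the job in; it is judged then, once.
Trained networks look in the newest picture that a camera, given by its name, has taken for a name from the list of things; names that differ only in an ending like _2 or _b are one class to them, and where a whole thing is asked for, a point or a joint stands for the part that bears it (a point fixed in the world has none). Each returns a list of dicts, best first, with "score" (0 to 1); they miss things now and then, are a little off and sometimes report something else, mostly with a low value. They report only what shows in the picture. A call takes as long as a camera call. They do not tell look-alikes from the thing itself.
- ctrl.cut_out(label, camera): "mask" (420x560 bool, what is visible of it).
- ctrl.pinpoint(label, camera): "point" ([x, y, z] in m, in the coordinates of the camera as it stood for that picture, good to about 4 mm: a listed point, or the origin of a listed thing).
The state is a dict: "clock": time; "joint_positions": joint angles; "joint_vel": joint speeds; "joint_torque": joint torques, N m; "tool_pos": TCP position; "tool_rot": TCP orientation; "contact_force": force on the tool from outside, world axes, zero at the start; "torque": the same for the moment, N m; "width": finger opening in m; "finger_force": force on a finger pad.
Only numpy, scipy, OpenCV 4.12 (cv2) and the standard library are available. Lean on these libraries where they do the work, as an engineer would, in place of code of your own. Each camera call takes 0.05 s, during which the arm holds its last target. There are 200 camera calls.

## Working session

There is one attempt and no reset: what is moved stays moved. The work goes in short steps, Python scripts to look and compute and a tool call to move; the robot and the scene stay as the last step left them, time stands still between calls to the robot, and variables do not carry over. Pictures are saved under pics/ and viewed, at most 10 in all, crops included, and the job is handed in when it is done.

Besides the shell and the picture viewer there is one more tool, called as name(argument=value, ...) on one line, values as JSON. drive_tool: Moves the arm, as the interface text tells. Its arguments: {"type":"object","properties":{"targets":{"type":"array","items":{"type":"object","properties":{"tx":{"type":"number"},"ty":{"type":"number"},"tz":{"type":"number"},"wx":{"type":"number"},"wy":{"type":"number"},"wz":{"type":"number"},"jaw":{"type":"number"}}}},"force":{"type":"number"}},"required":["targets"]}

```bash
mkdir -p pics; ls
cat > h.py <<'E'
import numpy as np, cv2
from plant import ctrl
from scipy.spatial.transform import Rotation as Ro
def frame(c,fn=None):
    f=ctrl.grab_frame(c)
    if fn: cv2.imwrite('pics/'+fn,f['img'][:,:,::-1])
    return f
def world(f,p): return f['R'].T@(np.array(p)-f['t'])
def proj(f,X): return cv2.projectPoints(np.array(X,float).reshape(-1,3),cv2.Rodrigues(np.array(f['R']))[0],np.array(f['t'],float),np.array(f['mtx']),np.array(f['dist_coeffs']))[0].reshape(-1,2)
def tool():
    s=ctrl.get_state(); q=s['tool_rot']; return np.array(s['tool_pos']),Ro.from_quat([q[1],q[2],q[3],q[0]]),s
E
python3 - <<'E'
from h import *
for c in ('side','top'):
    f=frame(c,c+'0.png')
    for n in ('magnifier','fork','lens','lug','stand','sprocket','pump_oiler','grease_tub','ball_tray','axle_cone','lock_ring','bearing_ring'):
        for d in ctrl.pinpoint(n,c):
            if d['score']>.3:
                w=world(f,d['point']); print(c,n,round(d['score'],2),w.round(3),proj(f,w)[0].round())
p,R,s=tool(); print(p,R.as_matrix().round(3),ctrl.tip_extent,s['clock'])
E
```

```text
pics
side magnifier 0.97 [ 0.456 -0.421 -0.001] [318. 228.]
side fork 0.76 [ 0.457 -0.419  0.143] [321. 189.]
side fork 0.66 [ 0.511 -0.187  0.022] [280. 261.]
side lens 0.77 [ 0.457 -0.421  0.256] [324. 155.]
side lug 0.81 [ 0.446 -0.419  0.332] [330. 132.]
side stand 0.79 [ 0.512 -0.183  0.003] [279. 267.]
side stand 0.44 [ 0.445 -0.42   0.332] [330. 132.]
side sprocket 0.53 [ 0.507 -0.189  0.02 ] [281. 261.]
side pump_oiler 0.61 [ 0.471 -0.589  0.001] [327. 200.]
side pump_oiler 0.61 [ 0.455 -0.422  0.148] [322. 187.]
side grease_tub 0.7 [ 0.567 -0.522 -0.002] [294. 205.]
side grease_tub 0.67 [0.421 0.119 0.002] [276. 353.]
side axle_cone 0.71 [ 0.456 -0.422  0.144] [322. 188.]
side axle_cone 0.58 [ 0.629 -0.391 -0.002] [264. 222.]
side lock_ring 0.77 [0.421 0.119 0.001] [275. 353.]
side bearing_ring 0.54 [ 0.639 -0.282  0.001] [249. 239.]
top magnifier 0.95 [ 0.451 -0.422 -0.003] [341. 240.]
top fork 0.78 [ 0.454 -0.42   0.15 ] [347. 236.]
top lens 0.96 [ 0.455 -0.419  0.249] [352. 232.]
top lens 0.67 [ 0.639 -0.281  0.001] [298. 181.]
top lug 0.67 [ 0.445 -0.419  0.33 ] [358. 233.]
top stand 0.93 [ 0.508 -0.186  0.   ] [268. 221.]
top sprocket 0.56 [ 0.509 -0.182  0.019] [266. 219.]
top sprocket 0.54 [ 0.641 -0.16   0.   ] [261. 180.]
top pump_oiler 0.86 [ 0.47  -0.586  0.001] [392. 236.]
top grease_tub 0.58 [ 0.562 -0.526 -0.003] [373. 207.]
top ball_tray 0.71 [ 0.439  0.042 -0.   ] [196. 240.]
top axle_cone 0.67 [ 0.632 -0.392 -0.002] [332. 184.]
top lock_ring 0.54 [ 0.415  0.118 -0.002] [172. 247.]
top bearing_ring 0.64 [ 0.638 -0.282  0.002] [298. 181.]
[0.17914699 0.59877003 0.4046701 ] [[-0.958  0.287 -0.   ]
 [ 0.287  0.958 -0.   ]
 [ 0.    -0.    -1.   ]] 0.1734 1.3
```

Run:
```python
import cv2
a=cv2.imread('pics/side0.png');b=cv2.imread('pics/top0.png')
c1=cv2.resize(a[110:300,220:370],(474,600),interpolation=3)
cv2.imwrite('pics/side_crop.png',c1)
cv2.imwrite('pics/top_crop.png',cv2.resize(b[140:280,220:410],(800,590),interpolation=3))
```

```text
(no output)
```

View pics/side0.png

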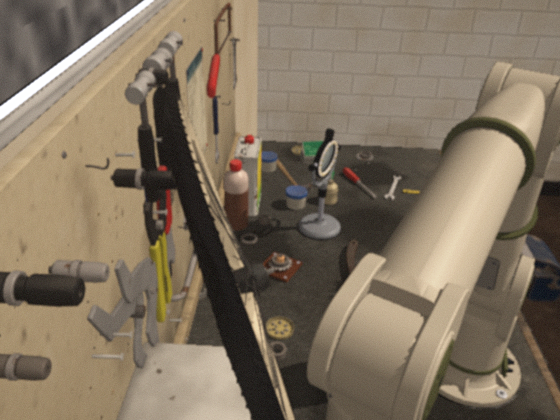

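View pics/top0.png

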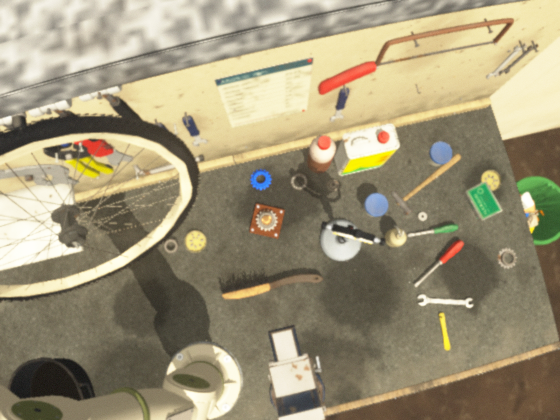

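View pics/top_crop.png

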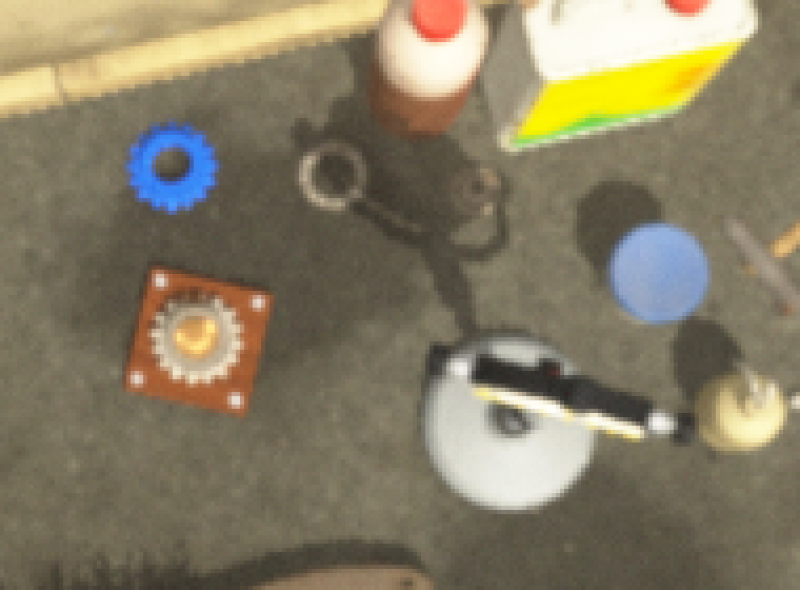

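View pics/side_crop.png

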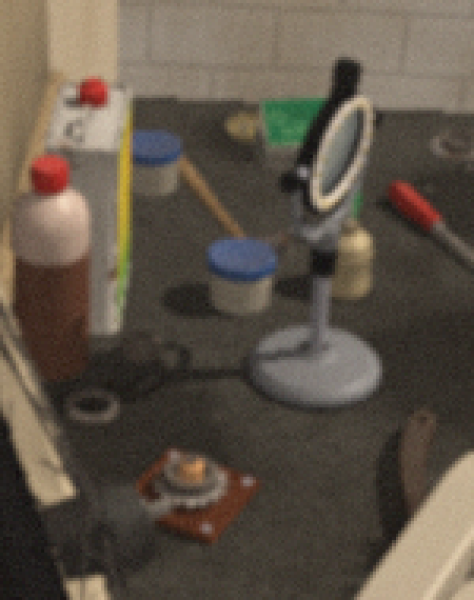

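The steel sprocket on the stand's dowel is at top (267,220) and side (281,261). Look-alikes are the blue sprocket at top (261,180) and the toothed ring at top (507,258). By the description the one on the stand is meant, and the crop shows it steel. The ring light faces roughly -x. A bike wheel hangs to the left, so I'll locate it before moving.

Run:
```python
from h import *
fs=frame('side');ft=frame('top')
def ray(f,uv):
    n=cv2.undistortPoints(np.array([[uv]],float),np.array(f['mtx']),np.array(f['dist_coeffs']))[0,0]
    R=np.array(f['R']);return -R.T@np.array(f['t']),R.T@np.r_[n,1]
def atz(f,uv,z):
    o,d=ray(f,uv);return o+d*(z-o[2])/d[2]
print('cams',ray(fs,(280,210))[0].round(2),ray(ft,(280,210))[0].round(2))
# wheel
A=np.array([175,85.]);B=np.array([300,415.])
for uv in [(197,185),(180,225),(140,265),(90,285),(30,297),(100,117)]:
    best=[]
    for z in np.arange(0,1.6,.02):
        X=atz(ft,uv,z);c=np.array(fs['R'])@X+fs['t']
        if c[2]<.1: continue
        p=proj(fs,X)[0]; e=np.cross(B-A,p-A)/np.linalg.norm(B-A); best.append((abs(e),z,X.round(2),p.round()))
    best.sort(key=lambda b:b[0]);print(uv,best[0])
a=atz(ft,(323.8,225.5),.25);b=atz(ft,(382.7,241.7),.25)
print(a,b,'axis az',np.degrees(np.arctan2(*(a-b)[1::-1])), (a+b)/2)
m=ctrl.cut_out('lug','top')
for d in m[:2]:
    M=d['mask'];print(d['score'],M.sum(),np.argwhere(M).mean(0))
for n in('lug','lens','stand','magnifier'):
  for c,f in(('side',fs),('top',ft)):
    d=ctrl.pinpoint(n,c)
    if d: print(n,c,world(f,d[0]['point']).round(4))
```

```text
cams [0.17 0.94 0.94] [ 0.36 -0.25  1.34]
(197, 185) (np.float64(0.0004864632291214015), np.float64(0.22), array([ 0.58, -0.  ,  0.22]), array([232., 235.]))
(180, 225) (np.float64(1.1074652962015614), np.float64(0.08), array([0.48, 0.08, 0.08]), array([259., 310.]))
(140, 265) (np.float64(1.9220658889311373), np.float64(0.0), array([0.35, 0.22, 0.  ]), array([291., 396.]))
(90, 285) (np.float64(0.6551442084530705), np.float64(0.08), array([0.29, 0.35, 0.08]), array([307., 433.]))
(30, 297) (np.float64(2.912526210327324), np.float64(0.2), array([0.25, 0.47, 0.2 ]), array([314., 459.]))
(100, 117) (np.float64(0.12470445591292285), np.float64(0.6), array([0.63, 0.11, 0.6 ]), array([178.,  94.]))
[ 0.47039764 -0.34433721  0.25      ] [ 0.43194048 -0.49846255  0.25      ] axis az 75.9897119488012 [ 0.45116906 -0.42139988  0.25      ]
0.68 467 [233.11991435 352.37259101]
0.39 361 [241.12188366 194.85595568]
lug side [ 0.4468 -0.4207  0.3337]
lug top [ 0.4424 -0.4159  0.3343]
lens side [ 0.4576 -0.4185  0.2567]
lens top [ 0.4551 -0.4205  0.2495]
stand side [ 0.5109 -0.1814  0.0032]
stand top [ 0.5103 -0.1859  0.0009]
magnifier side [ 0.4542 -0.4187  0.0021]
magnifier top [ 0.449  -0.4216 -0.0019]<stdin>:16: DeprecationWarning: Arrays of 2-dimensional vectors are deprecated. Use arrays of 3-dimensional vectors instead. (deprecated in NumPy 2.0)
```

```bash
cat >> h.py <<'E'
def down(yaz): # tool down, tool y at azimuth (deg)
    a=np.radians(yaz); y=np.array([np.cos(a),np.sin(a),0]); z=np.array([0,0,-1.]); return Ro.from_matrix(np.c_[np.cross(y,z),y,z])
def row(P,R,p0=None,R0=None):
    if p0 is None: p0,R0,_=tool()
    d=R0.inv().apply(np.array(P)-p0)*1e3; w=(R0.inv()*R).as_rotvec()
    return dict(zip(('tx','ty','tz','wx','wy','wz'),np.r_[d.round(0),w.round(3)].tolist()))
E
python3 - <<'E'
from h import *
for P in [(.179,.599,.55),(.27,.42,.56),(.37,.24,.56),(.44,0,.56),(.45,-.2,.56),(.444,-.418,.56),(.444,-.418,.488)]: print(P,row(P,down(76)))
E
```

```text
(0.179, 0.599, 0.55) {'tx': 0.0, 'ty': 0.0, 'tz': -145.0, 'wx': -0.0, 'wy': -0.0, 'wz': -0.046}
(0.27, 0.42, 0.56) {'tx': -138.0, 'ty': -145.0, 'tz': -155.0, 'wx': -0.0, 'wy': -0.0, 'wz': -0.046}
(0.37, 0.24, 0.56) {'tx': -286.0, 'ty': -289.0, 'tz': -155.0, 'wx': -0.0, 'wy': -0.0, 'wz': -0.046}
(0.44, 0, 0.56) {'tx': -422.0, 'ty': -499.0, 'tz': -155.0, 'wx': -0.0, 'wy': -0.0, 'wz': -0.046}
(0.45, -0.2, 0.56) {'tx': -488.0, 'ty': -688.0, 'tz': -155.0, 'wx': -0.0, 'wy': -0.0, 'wz': -0.046}
(0.444, -0.418, 0.56) {'tx': -545.0, 'ty': -898.0, 'tz': -155.0, 'wx': -0.0, 'wy': -0.0, 'wz': -0.046}
(0.444, -0.418, 0.488) {'tx': -545.0, 'ty': -898.0, 'tz': -83.0, 'wx': -0.0, 'wy': -0.0, 'wz': -0.046}
```

drive_tool(targets=[{"tz":-50,"jaw":1},{"tz":-100},{"tx":-20,"ty":-20,"tz":-145},{"tx":-55,"ty":-55,"tz":-155},{"tx":-95,"ty":-100,"tz":-155},{"tx":-138,"ty":-145,"tz":-155},{"tx":-175,"ty":-181,"tz":-155},{"tx":-212,"ty":-217,"tz":-155},{"tx":-249,"ty":-253,"tz":-155},{"tx":-286,"ty":-289,"tz":-155,"wz":-0.02},{"tx":-314,"ty":-331,"tz":-155,"wz":-0.046},{"tx":-341,"ty":-373,"tz":-155,"wz":-0.046},{"tx":-368,"ty":-415,"tz":-155,"wz":-0.046},{"tx":-395,"ty":-457,"tz":-155,"wz":-0.046},{"tx":-422,"ty":-499,"tz":-155,"wz":-0.046},{"tx":-438,"ty":-546,"tz":-155,"wz":-0.046},{"tx":-455,"ty":-593,"tz":-155,"wz":-0.046},{"tx":-471,"ty":-640,"tz":-155,"wz":-0.046},{"tx":-488,"ty":-688,"tz":-155,"wz":-0.046},{"tx":-488,"ty":-688,"tz":-155,"wz":-0.046}])

```text
invalid input at $.targets[0]: expected keys tx, ty, tz, wx, wy, wz, jaw
```

Run:
```python
from h import *
p,R,s=tool();print(s['joint_positions'],p,s['clock'])
f=frame('top')
for n in('lug','lens','magnifier'):
    d=ctrl.pinpoint(n,'top')
    if d: print(n,d[0]['score'],world(f,d[0]['point']).round(4))
for P in [(.444,-.418,.56),(.444,-.418,.488)]: print(P,row(P,down(76)))
```

```text
[-1.3429388   0.38336508  0.01640619  1.37011857 -0.00628399  1.38820248
 -0.04650491] [0.17913991 0.59875842 0.40469277] 1.85
lug 0.67 [ 0.4452 -0.4195  0.332 ]
lens 0.3 [ 0.5065 -0.1875  0.0141]
magnifier 0.71 [ 0.45   -0.4213 -0.002 ]
(0.444, -0.418, 0.56) {'tx': -545.0, 'ty': -898.0, 'tz': -155.0, 'wx': -0.0, 'wy': -0.0, 'wz': -0.046}
(0.444, -0.418, 0.488) {'tx': -545.0, 'ty': -898.0, 'tz': -83.0, 'wx': -0.0, 'wy': -0.0, 'wz': -0.046}
```

All keys are required.

drive_tool(targets=[{"tx":0,"ty":0,"tz":-50,"wx":0,"wy":0,"wz":0,"jaw":1},{"tx":0,"ty":0,"tz":-100,"wx":0,"wy":0,"wz":0,"jaw":1},{"tx":-20,"ty":-20,"tz":-145,"wx":0,"wy":0,"wz":0,"jaw":1},{"tx":-55,"ty":-55,"tz":-155,"wx":0,"wy":0,"wz":0,"jaw":1},{"tx":-95,"ty":-100,"tz":-155,"wx":0,"wy":0,"wz":0,"jaw":1},{"tx":-138,"ty":-145,"tz":-155,"wx":0,"wy":0,"wz":0,"jaw":1},{"tx":-175,"ty":-181,"tz":-155,"wx":0,"wy":0,"wz":0,"jaw":1},{"tx":-212,"ty":-217,"tz":-155,"wx":0,"wy":0,"wz":0,"jaw":1},{"tx":-249,"ty":-253,"tz":-155,"wx":0,"wy":0,"wz":0,"jaw":1},{"tx":-286,"ty":-289,"tz":-155,"wx":0,"wy":0,"wz":-0.02,"jaw":1},{"tx":-314,"ty":-331,"tz":-155,"wx":0,"wy":0,"wz":-0.046,"jaw":1},{"tx":-341,"ty":-373,"tz":-155,"wx":0,"wy":0,"wz":-0.046,"jaw":1},{"tx":-368,"ty":-415,"tz":-155,"wx":0,"wy":0,"wz":-0.046,"jaw":1},{"tx":-395,"ty":-457,"tz":-155,"wx":0,"wy":0,"wz":-0.046,"jaw":1},{"tx":-422,"ty":-499,"tz":-155,"wx":0,"wy":0,"wz":-0.046,"jaw":1},{"tx":-438,"ty":-546,"tz":-155,"wx":0,"wy":0,"wz":-0.046,"jaw":1},{"tx":-455,"ty":-593,"tz":-155,"wx":0,"wy":0,"wz":-0.046,"jaw":1},{"tx":-471,"ty":-640,"tz":-155,"wx":0,"wy":0,"wz":-0.046,"jaw":1},{"tx":-488,"ty":-688,"tz":-155,"wx":0,"wy":0,"wz":-0.046,"jaw":1},{"tx":-488,"ty":-688,"tz":-155,"wx":0,"wy":0,"wz":-0.046,"jaw":1}])

```text
clock: 4.55
tool_pos: [0.4481, -0.2044, 0.56]
tool_rot: [0.0, 0.126, 0.992, -0.001]
contact_force: [-0.1, 0.9, 0.2]
width: 0.0851
finger_force: 0.0
```

Run:
```python
from h import *
p,R,s=tool();print(s['joint_positions'],p,s['clock'],s['contact_force'])
f=frame('top')
for n in('lug','lens','magnifier'):
    d=ctrl.pinpoint(n,'top')
    if d: print(n,d[0]['score'],world(f,d[0]['point']).round(4))
for P in [(.444,-.418,.56),(.444,-.418,.488)]: print(P,row(P,down(76)))
```

```text
[-0.49416784  0.06688218  0.92628056  1.44621626 -0.05218834  1.65418113
  1.74481076] [ 0.44805456 -0.20443143  0.55997507] 4.55 [-0.10081151  0.91314356  0.2202178 ]
lug 0.6 [ 0.4447 -0.4189  0.3311]
lens 0.83 [ 0.4535 -0.4174  0.2483]
magnifier 0.85 [ 0.4533 -0.4202 -0.002 ]
(0.444, -0.418, 0.56) {'tx': -47.0, 'ty': -214.0, 'tz': -0.0, 'wx': 0.0, 'wy': -0.0, 'wz': 0.002}
(0.444, -0.418, 0.488) {'tx': -47.0, 'ty': -214.0, 'tz': 72.0, 'wx': 0.0, 'wy': -0.0, 'wz': 0.002}
```

drive_tool(targets=[{"tx":-11,"ty":-50,"tz":0,"wx":0,"wy":0,"wz":0,"jaw":1},{"tx":-22,"ty":-100,"tz":0,"wx":0,"wy":0,"wz":0,"jaw":1},{"tx":-33,"ty":-150,"tz":0,"wx":0,"wy":0,"wz":0,"jaw":1},{"tx":-43,"ty":-195,"tz":0,"wx":0,"wy":0,"wz":0,"jaw":1},{"tx":-47,"ty":-214,"tz":0,"wx":0,"wy":0,"wz":0,"jaw":1},{"tx":-47,"ty":-214,"tz":0,"wx":0,"wy":0,"wz":0,"jaw":1}])

```text
clock: 5.5
tool_pos: [0.4434, -0.4197, 0.5589]
tool_rot: [-0.001, 0.123, 0.992, 0.0]
contact_force: [-0.1, 0.9, -0.2]
width: 0.0855
finger_force: 0.0
```

Run:
```python
from h import *
p,R,s=tool();print(s['joint_positions'],p,s['clock'],s['contact_force'])
f=frame('side','s1.png')
for n in('lug','lens','magnifier'):
    d=ctrl.pinpoint(n,'side')
    if d: print(n,d[0]['score'],world(f,d[0]['point']).round(4))
cv2.imwrite('pics/s1c.png',cv2.resize(f['img'][40:250,230:430,::-1],(560,588),interpolation=3))
print(row((.444,-.418,.488),down(76)))
```

```text
[ 0.09418121  0.46163114  1.00487187  1.12165274 -0.39081766  1.74646996
  2.30159781] [ 0.4433943  -0.41968716  0.55892212] 5.5 [-0.0548039   0.92882119 -0.16371531]
lug 0.62 [ 0.4452 -0.4165  0.3308]
lens 0.79 [ 0.4556 -0.4182  0.2551]
magnifier 0.68 [ 0.4577 -0.4229  0.0026]
{'tx': 0.0, 'ty': -0.0, 'tz': 72.0, 'wx': 0.001, 'wy': 0.001, 'wz': 0.002}
```

View pics/s1c.png

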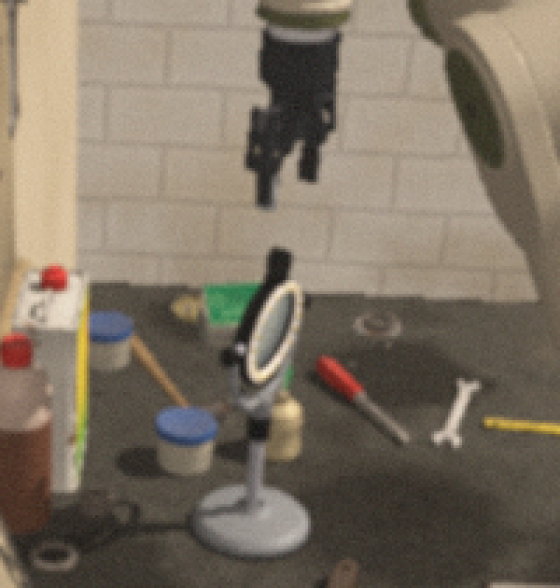

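The open fingers, at crop (262,190) and (310,165), straddle the lug at (280,260). I'll descend and pinch it.

drive_tool(force=60, targets=[{"tx":0,"ty":0,"tz":25,"wx":0,"wy":0,"wz":0,"jaw":1},{"tx":0,"ty":0,"tz":50,"wx":0,"wy":0,"wz":0,"jaw":1},{"tx":0,"ty":0,"tz":71,"wx":0,"wy":0,"wz":0,"jaw":1},{"tx":0,"ty":0,"tz":71,"wx":0,"wy":0,"wz":0,"jaw":1},{"tx":0,"ty":0,"tz":71,"wx":0,"wy":0,"wz":0,"jaw":0.4},{"tx":0,"ty":0,"tz":71,"wx":0,"wy":0,"wz":0,"jaw":0},{"tx":0,"ty":0,"tz":71,"wx":0,"wy":0,"wz":0,"jaw":0},{"tx":0,"ty":0,"tz":71,"wx":0,"wy":0,"wz":0,"jaw":0},{"tx":0,"ty":0,"tz":71,"wx":0,"wy":0,"wz":0,"jaw":0},{"tx":0,"ty":0,"tz":71,"wx":0,"wy":0,"wz":0,"jaw":0}])

```text
clock: 6.95
tool_pos: [0.4438, -0.4182, 0.4893]
tool_rot: [0.0, 0.121, 0.993, 0.001]
contact_force: [-0.3, 7.0, 6.1]
width: 0.0129
finger_force: 59.1
```

Run:
```python
from h import *
p,R,s=tool();print(p,s['clock'],s['contact_force'],s['torque'],s['width'],s['finger_force'],R.as_matrix().round(3))
# rotate the tool about post axis (M) by ang, then tilt about lens axis
M=np.array([.4545,-.4205,.25]); h0=76+90; 
tot=np.radians(76.7-166)
for k in range(1,11):
    Q=Ro.from_rotvec([0,0,tot*k/10]); print(row(M+Q.apply(p-M),Q*R))
```

```text
[ 0.44381233 -0.41818003  0.48934185] 6.95 [-0.28486721  7.04108014  6.07670794] [1.47122665 0.32398828 0.06161486] 0.012946371419993762 59.072869420051575 [[-0.971  0.24   0.001]
 [ 0.24   0.971  0.002]
 [-0.     0.002 -1.   ]]
{'tx': -0.0, 'ty': 2.0, 'tz': 0.0, 'wx': 0.0, 'wy': -0.0, 'wz': 0.156}
{'tx': -0.0, 'ty': 3.0, 'tz': 0.0, 'wx': 0.0, 'wy': -0.001, 'wz': 0.312}
{'tx': -1.0, 'ty': 5.0, 'tz': 0.0, 'wx': 0.0, 'wy': -0.001, 'wz': 0.468}
{'tx': -2.0, 'ty': 6.0, 'tz': 0.0, 'wx': 0.0, 'wy': -0.001, 'wz': 0.623}
{'tx': -3.0, 'ty': 8.0, 'tz': 0.0, 'wx': 0.0, 'wy': -0.002, 'wz': 0.779}
{'tx': -4.0, 'ty': 9.0, 'tz': 0.0, 'wx': 0.0, 'wy': -0.002, 'wz': 0.935}
{'tx': -6.0, 'ty': 10.0, 'tz': 0.0, 'wx': 0.0, 'wy': -0.003, 'wz': 1.091}
{'tx': -7.0, 'ty': 11.0, 'tz': 0.0, 'wx': 0.0, 'wy': -0.003, 'wz': 1.247}
{'tx': -9.0, 'ty': 11.0, 'tz': 0.0, 'wx': 0.0, 'wy': -0.003, 'wz': 1.403}
{'tx': -10.0, 'ty': 11.0, 'tz': 0.0, 'wx': 0.0, 'wy': -0.004, 'wz': 1.559}
```

drive_tool(targets=[{"tx":0,"ty":1,"tz":0,"wx":0,"wy":0,"wz":0.08,"jaw":0},{"tx":0,"ty":2,"tz":0,"wx":0,"wy":0,"wz":0.2,"jaw":0},{"tx":0,"ty":3,"tz":0,"wx":0,"wy":0,"wz":0.32,"jaw":0},{"tx":-1,"ty":5,"tz":0,"wx":0,"wy":0,"wz":0.44,"jaw":0},{"tx":-1,"ty":5,"tz":0,"wx":0,"wy":0,"wz":0.5,"jaw":0},{"tx":-1,"ty":5,"tz":0,"wx":0,"wy":0,"wz":0.5,"jaw":0}])

```text
clock: 7.7
tool_pos: [0.4459, -0.4139, 0.4894]
tool_rot: [0.0, 0.364, 0.932, 0.001]
contact_force: [0.3, 5.4, 4.6]
width: 0.0129
finger_force: 59.0
```

Run:
```python
from h import *
p,R,s=tool();print(p,s['clock'],s['contact_force'],s['torque'],s['width'],s['finger_force'],np.array(s['joint_positions']).round(2))
M=np.array([.4545,-.4205,.25]); y=R.as_matrix()[:,1]; a=np.degrees(np.arctan2(y[1],y[0])); print('y az',a, 'grasp rel',p-M)
tot=np.radians(-13.3-a)
for k in range(1,8):
    Q=Ro.from_rotvec([0,0,tot*k/7]); print(row(M+Q.apply(p-M),Q*R))
f=frame('top')
for n in('lug','lens'):
    d=ctrl.pinpoint(n,'top')
    if d: print(n,d[0]['score'],world(f,d[0]['point']).round(4))
```

```text
[ 0.44591594 -0.41393664  0.48937   ] 7.7 [0.27138824 5.39780645 4.64294621] [ 1.07356707  0.22894101 -0.14169522] 0.012856837402743737 59.043885469436646 [-0.02  0.5   1.11  1.3  -0.44  1.61  1.85]
y az 47.36018213121575 grasp rel [-0.00858406  0.00656336  0.23937   ]
{'tx': 0.0, 'ty': 2.0, 'tz': 0.0, 'wx': -0.0, 'wy': -0.0, 'wz': 0.151}
{'tx': -0.0, 'ty': 3.0, 'tz': 0.0, 'wx': -0.0, 'wy': -0.0, 'wz': 0.302}
{'tx': -1.0, 'ty': 5.0, 'tz': 0.0, 'wx': -0.0, 'wy': -0.001, 'wz': 0.454}
{'tx': -1.0, 'ty': 6.0, 'tz': 0.0, 'wx': -0.0, 'wy': -0.001, 'wz': 0.605}
{'tx': -2.0, 'ty': 8.0, 'tz': 0.0, 'wx': -0.0, 'wy': -0.001, 'wz': 0.756}
{'tx': -3.0, 'ty': 9.0, 'tz': 0.0, 'wx': -0.0, 'wy': -0.001, 'wz': 0.907}
{'tx': -5.0, 'ty': 10.0, 'tz': 0.0, 'wx': -0.0, 'wy': -0.001, 'wz': 1.059}
lug 0.52 [ 0.5098 -0.1853  0.0017]
lens 0.31 [ 0.4165  0.1194 -0.0021]
```

drive_tool(targets=[{"tx":0,"ty":1,"tz":0,"wx":0,"wy":0,"wz":0.08,"jaw":0},{"tx":0,"ty":2,"tz":0,"wx":0,"wy":0,"wz":0.2,"jaw":0},{"tx":0,"ty":3,"tz":0,"wx":0,"wy":0,"wz":0.32,"jaw":0},{"tx":-1,"ty":5,"tz":0,"wx":0,"wy":0,"wz":0.44,"jaw":0},{"tx":-1,"ty":6,"tz":0,"wx":0,"wy":0,"wz":0.56,"jaw":0},{"tx":-2,"ty":7,"tz":0,"wx":0,"wy":0,"wz":0.68,"jaw":0},{"tx":-3,"ty":8,"tz":0,"wx":0,"wy":0,"wz":0.8,"jaw":0},{"tx":-4,"ty":9,"tz":0,"wx":0,"wy":0,"wz":0.92,"jaw":0},{"tx":-5,"ty":10,"tz":0,"wx":0,"wy":0,"wz":1.02,"jaw":0},{"tx":-5,"ty":10,"tz":0,"wx":0,"wy":0,"wz":1.06,"jaw":0},{"tx":-5,"ty":10,"tz":0,"wx":0,"wy":0,"wz":1.06,"jaw":0}])

```text
clock: 9.22
tool_pos: [0.455, -0.4109, 0.4893]
tool_rot: [-0.0, 0.785, 0.619, -0.0]
contact_force: [-4.9, 2.9, 5.0]
width: 0.0129
finger_force: 59.1
```

Run:
```python
from h import *
p,R,s=tool();print(p,s['clock'],s['contact_force'],s['torque'],s['width'],s['finger_force'],np.array(s['joint_positions']).round(2))
L=np.array([.4545,-.4205,.25]); y=R.as_matrix()[:,1]; a=np.degrees(np.arctan2(y[1],y[0])); print('y az',a)
for k in range(1,8):
    Q=Ro.from_rotvec(-y*0.385*k/7); print(row(L+Q.apply(p-L),Q*R))
f=frame('top','t2.png')
for c in('side','top'):
  if c=='side': f=frame(c,'s2.png')
  for n in('lug','lens','stand','fork'):
    d=ctrl.pinpoint(n,c)
    if d: print(c,n,d[0]['score'],world(f if c=='side' else ctrl.grab_frame('top'),d[0]['point']).round(4))
```

```text
[ 0.45500504 -0.41092223  0.48934809] 9.225 [-4.86215528  2.93401843  4.9847128 ] [ 0.67009679  0.99663407 -0.10462493] 0.012930611697797264 59.1197544336319 [-0.1   0.63  1.35  1.28 -0.61  1.67  0.89]
y az -13.511866034565672
{'tx': 13.0, 'ty': -0.0, 'tz': 1.0, 'wx': 0.0, 'wy': -0.055, 'wz': 0.0}
{'tx': 26.0, 'ty': -0.0, 'tz': 2.0, 'wx': 0.0, 'wy': -0.11, 'wz': 0.0}
{'tx': 39.0, 'ty': -0.0, 'tz': 5.0, 'wx': 0.0, 'wy': -0.165, 'wz': -0.0}
{'tx': 52.0, 'ty': -0.0, 'tz': 8.0, 'wx': 0.0, 'wy': -0.22, 'wz': -0.0}
{'tx': 65.0, 'ty': -0.0, 'tz': 12.0, 'wx': 0.0, 'wy': -0.275, 'wz': -0.0}
{'tx': 77.0, 'ty': -0.0, 'tz': 16.0, 'wx': 0.0, 'wy': -0.33, 'wz': 0.0}
{'tx': 89.0, 'ty': 0.0, 'tz': 21.0, 'wx': 0.0, 'wy': -0.385, 'wz': 0.0}
side lug 0.93 [ 0.4567 -0.4125  0.3322]
side lens 0.58 [ 0.4548 -0.4219  0.2551]
side stand 0.87 [ 0.5093 -0.1794  0.0019]
side fork 0.94 [ 0.455  -0.4211  0.1444]
top lens 0.57 [ 0.508  -0.1871  0.0033]
top stand 0.64 [ 0.5083 -0.1867 -0.0007]
```

drive_tool(targets=[{"tx":6,"ty":0,"tz":0,"wx":0,"wy":-0.025,"wz":0,"jaw":0},{"tx":19,"ty":0,"tz":1,"wx":0,"wy":-0.08,"wz":0,"jaw":0},{"tx":32,"ty":0,"tz":3,"wx":0,"wy":-0.137,"wz":0,"jaw":0},{"tx":45,"ty":0,"tz":6,"wx":0,"wy":-0.192,"wz":0,"jaw":0},{"tx":58,"ty":0,"tz":10,"wx":0,"wy":-0.247,"wz":0,"jaw":0},{"tx":71,"ty":0,"tz":14,"wx":0,"wy":-0.302,"wz":0,"jaw":0},{"tx":83,"ty":0,"tz":18,"wx":0,"wy":-0.357,"wz":0,"jaw":0},{"tx":89,"ty":0,"tz":21,"wx":0,"wy":-0.385,"wz":0,"jaw":0},{"tx":89,"ty":0,"tz":21,"wx":0,"wy":-0.385,"wz":0,"jaw":0},{"tx":89,"ty":0,"tz":21,"wx":0,"wy":-0.385,"wz":0,"jaw":0}])

```text
clock: 11.08
tool_pos: [0.476, -0.3238, 0.4682]
tool_rot: [0.118, 0.77, 0.608, -0.151]
contact_force: [-6.7, 5.9, 7.7]
width: 0.0131
finger_force: 60.3
```

Run:
```python
from h import *
p,R,s=tool();print(p,s['clock'],s['contact_force'],s['torque'],s['width'],s['finger_force'],np.array(s['joint_positions']).round(2))
y=R.as_matrix()[:,1]; a=np.degrees(np.arctan2(y[1],y[0])); print('y az',a,R.as_matrix().round(3)[:,2],'grasp',p+.155*R.as_matrix()[:,2])
for i in range(3):
  f=frame('side','s3.png')
  for n in('lug','lens'):
    d=ctrl.pinpoint(n,'side')
    if d: print(n,d[0]['score'],world(f,d[0]['point']).round(4))
```

```text
[ 0.47596545 -0.3237979   0.46819242] 11.075 [-6.74910605  5.92955464  7.69181758] [ 0.89093177  1.38918548 -0.86009693] 0.01306816556617456 60.27850806713104 [-0.56  0.61  1.53  1.52 -0.31  1.34  0.68]
y az -13.43838744459129 [-0.089 -0.366 -0.926] grasp [ 0.4622404  -0.38051457  0.32459631]
lug 0.77 [ 0.4647 -0.3856  0.325 ]
lens 0.67 [ 0.4559 -0.4204  0.2551]
lug 0.51 [ 0.4555 -0.4205  0.1452]
lens 0.78 [ 0.4526 -0.4198  0.255 ]
lug 0.91 [ 0.4636 -0.3848  0.3219]
lens 0.79 [ 0.4537 -0.4213  0.2581]
```

drive_tool(targets=[{"tx":0,"ty":0,"tz":0,"wx":0,"wy":0,"wz":0,"jaw":0.3},{"tx":0,"ty":0,"tz":0,"wx":0,"wy":0,"wz":0,"jaw":0.6},{"tx":0,"ty":0,"tz":0,"wx":0,"wy":0,"wz":0,"jaw":0.8},{"tx":0,"ty":0,"tz":0,"wx":0,"wy":0,"wz":0,"jaw":0.8},{"tx":0,"ty":0,"tz":-20,"wx":0,"wy":0,"wz":0,"jaw":0.8},{"tx":0,"ty":0,"tz":-45,"wx":0,"wy":0,"wz":0,"jaw":0.8},{"tx":0,"ty":0,"tz":-70,"wx":0,"wy":0,"wz":0,"jaw":0.8},{"tx":0,"ty":0,"tz":-70,"wx":0,"wy":0,"wz":0,"jaw":0.8}])

```text
clock: 12.52
tool_pos: [0.483, -0.2981, 0.5354]
tool_rot: [0.12, 0.77, 0.609, -0.149]
contact_force: [-0.8, 0.3, 0.6]
width: 0.0678
finger_force: 0.0
```

```bash
cat > meas.py <<'E'
from h import *
p,R,s=tool();print(p,s['clock'],s['contact_force'],s['width'],np.array(s['joint_positions']).round(2))
for c in ('side','top'):
  acc={}
  for i in range(4):
    f=frame(c,f"{c}_{s['clock']:.0f}.png")
    for n in('lug','lens','stand','magnifier','sprocket'):
      for d in ctrl.pinpoint(n,c)[:1]: acc.setdefault(n,[]).append(world(f,d['point']))
  print(c,{n:np.median(v,0).round(4).tolist() for n,v in acc.items()})
  if c=='side': cv2.imwrite('pics/sc.png',cv2.resize(f['img'][110:300,220:370,::-1],(474,600),interpolation=3))
  else: cv2.imwrite('pics/tc.png',cv2.resize(f['img'][140:280,220:410,::-1],(800,590),interpolation=3))
E
python3 meas.py
```

```text
[ 0.48303332 -0.29809192  0.53536399] 12.525 [-0.78224222  0.25407175  0.62998556] 0.06778655273630631 [-0.61  0.54  1.53  1.4  -0.23  1.47  0.61]
side {'lug': [0.5167, -0.3838, 0.1602], 'lens': [0.4535, -0.4191, 0.2546], 'stand': [0.5102, -0.1802, 0.0018], 'magnifier': [0.4554, -0.4209, 0.0007], 'sprocket': [0.5088, -0.1856, 0.0227]}
top {'lug': [0.4607, -0.3836, 0.326], 'lens': [0.4521, -0.42, 0.248], 'stand': [0.5084, -0.1863, 0.0034], 'magnifier': [0.4489, -0.4191, -0.002]}
```

View pics/sc.png

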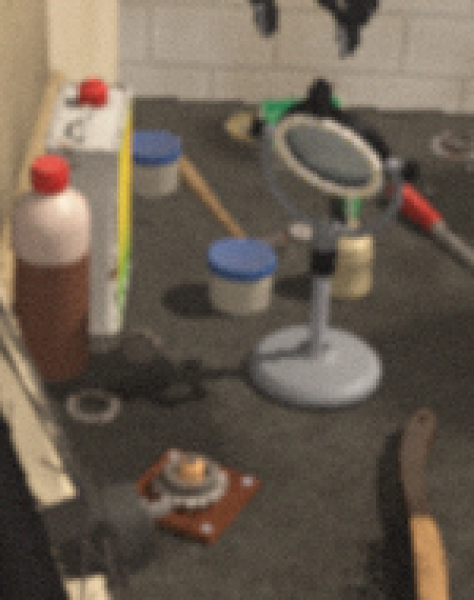

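The ring light, at crop (330,155), now faces the stand and looks down. I'll fit the ring ellipse to check heading and tilt.

Run:
```python
from h import *
from scipy.optimize import least_squares
f=frame('side'); g=cv2.cvtColor(f['img'],cv2.COLOR_RGB2HSV).astype(int)
C=proj(f,[.4545,-.4205,.25])[0]; print(C)
v,u=np.mgrid[:420,:560]
m=(g[...,2]>165)&(g[...,1]<75)&(abs(u-C[0])<25)&(abs(v-C[1])<22)
n,l,st,_=cv2.connectedComponentsWithStats(m.astype(np.uint8)); k=1+np.argmax(st[1:,4]); pts=np.argwhere(l==k)[:,::-1].astype(np.float32); print(st[k])
e=cv2.fitEllipse(cv2.convexHull(pts.astype(np.int32)).astype(np.float32)); print(e)
poly=cv2.ellipse2Poly((int(e[0][0]*16),int(e[0][1]*16)),(int(e[1][0]*8),int(e[1][1]*8)),int(e[2]),0,360,10)/16
def model(q):
    h,t,r,du,dv=q; x=np.array([np.sin(h),-np.cos(h),0]); y=np.array([np.cos(h)*np.cos(t),np.sin(h)*np.cos(t),-np.sin(t)]); z=np.cross(x,y)
    a=np.linspace(0,2*np.pi,72); X=np.array([.4545,-.4205,.25])+.011*y+r*(np.cos(a)[:,None]*x+np.sin(a)[:,None]*z)
    return proj(f,X)+[du,dv]
def mom(P):
    e=cv2.fitEllipse(P.astype(np.float32)); a=np.radians(e[2]); Q=np.array([[np.cos(a),-np.sin(a)],[np.sin(a),np.cos(a)]]); S=Q@np.diag(np.square(e[1])/4)@Q.T
    return np.r_[np.array(e[0]),S[0,0]/10,S[1,1]/10,S[0,1]/10]
T=mom(cv2.convexHull(pts.astype(np.int32)).reshape(-1,2)); 
for t0 in(.3,.5,.7):
    r=least_squares(lambda q:mom(model(q))-T,[np.radians(77),t0,.055,0,0],diff_step=1e-3); print(np.degrees(r.x[0]),r.x[1:],r.cost)
```

```text
[324.77918337 156.97010861]
[327 135  23   9 169]
((340.41131591796875, 138.44503784179688), (9.759783744812012, 28.97835350036621), 93.28665924072266)
113.15843439111278 [0.56776426 0.04140922 0.         0.        ] 357.94462975114146
113.3993532838047 [5.69342754e-01 4.13920168e-02 0.00000000e+00 8.46303332e-08] 357.94940702621426
92.68300815933269 [-2.2850223   0.04258721  0.          0.        ] 224.06196190655118
```

Run:
```python
from h import *
from scipy.optimize import least_squares
f=frame('side'); I=f['img'].astype(float)
g=cv2.GaussianBlur(I,(0,0),.6)[...,:2].mean(2)
# hand ring points: brightest along rays from ring centre
c=np.array([323.7,159.3]); P=[]
for a in np.arange(0,2*np.pi,np.pi/24):
    rs=np.arange(6,21,.25); d=np.array([np.cos(a),np.sin(a)])
    q=(c+rs[:,None]*d).astype(np.float32); val=cv2.remap(g.astype(np.float32),q[:,0][None],q[:,1][None],1)[0]
    th=np.degrees(np.arctan2(d[1],d[0])); e=17.7/np.sqrt(1) 
    # expected radius of rough ellipse (semi 18.5 x 10.5, angle 22 deg)
    b=a-np.radians(22); r0=1/np.hypot(np.cos(b)/18.2,np.sin(b)/11.2)
    w=abs(rs-r0)<3; k=np.argmax(np.where(w,val,0)); P.append(np.r_[q[k],val[k]])
P=np.array(P); print(np.c_[P].round(0)[::4].tolist())
def model(q):
    h,t,r,du,dv=q; x=np.array([np.sin(h),-np.cos(h),0]); y=np.array([np.cos(h)*np.cos(t),np.sin(h)*np.cos(t),-np.sin(t)]); z=np.cross(x,y)
    a=np.linspace(0,2*np.pi,181); X=np.array([.4545,-.4205,.25])+.011*y+r*(np.cos(a)[:,None]*x+np.sin(a)[:,None]*z)
    return proj(f,X)+[du,dv]
def res(q):
    M=model(q); return np.r_[np.linalg.norm(P[:,None,:2]-M,axis=2).min(1),q[3:]*.5]
for t0 in(.35,.5,.65):
    r=least_squares(res,[np.radians(77),t0,.05,0,0],loss='soft_l1',diff_step=1e-4); print(np.degrees(r.x[0]),r.x[1:],r.cost)
```

```text
[[337.0, 159.0, 183.0], [338.0, 168.0, 144.0], [330.0, 171.0, 152.0], [324.0, 169.0, 148.0], [319.0, 167.0, 145.0], [315.0, 164.0, 143.0], [310.0, 159.0, 140.0], [308.0, 150.0, 144.0], [317.0, 148.0, 142.0], [324.0, 149.0, 184.0], [328.0, 152.0, 178.0], [332.0, 154.0, 186.0]]
78.25833921117835 [ 0.48719184  0.050201    0.12757442 -0.50356146] 1.934930472012564
78.19469665489588 [ 0.48767895  0.05024241  0.14045256 -0.50282709] 1.9364249670182196
78.2128441768965 [ 0.48976453  0.05033181  0.14082947 -0.50381925] 1.9389586459114811
```

Top, side and ring fit agree on a tilt of about 0.49 and a heading of about 77°, with the stand at 76.7°, so step 1 is met. Next is the sprocket.

Run:
```python
from h import *
print(row((.509,-.184,.50),down(-13.4)));print(row((.509,-.184,.30),down(-13.4)));print(row((.509,-.184,.26),down(-13.4)))
```

```text
{'tx': 121.0, 'ty': -1.0, 'tz': -14.0, 'wx': -0.0, 'wy': 0.385, 'wz': -0.0}
{'tx': 196.0, 'ty': -1.0, 'tz': 171.0, 'wx': -0.0, 'wy': 0.385, 'wz': -0.0}
{'tx': 211.0, 'ty': -1.0, 'tz': 208.0, 'wx': -0.0, 'wy': 0.385, 'wz': -0.0}
```

drive_tool(targets=[{"tx":30,"ty":0,"tz":-14,"wx":0,"wy":0.08,"wz":0,"jaw":1},{"tx":60,"ty":0,"tz":-14,"wx":0,"wy":0.18,"wz":0,"jaw":1},{"tx":90,"ty":0,"tz":-14,"wx":0,"wy":0.29,"wz":0,"jaw":1},{"tx":121,"ty":-1,"tz":-14,"wx":0,"wy":0.385,"wz":0,"jaw":1},{"tx":140,"ty":-1,"tz":32,"wx":0,"wy":0.385,"wz":0,"jaw":1},{"tx":159,"ty":-1,"tz":78,"wx":0,"wy":0.385,"wz":0,"jaw":1},{"tx":177,"ty":-1,"tz":124,"wx":0,"wy":0.385,"wz":0,"jaw":1},{"tx":196,"ty":-1,"tz":171,"wx":0,"wy":0.385,"wz":0,"jaw":1},{"tx":211,"ty":-1,"tz":208,"wx":0,"wy":0.385,"wz":0,"jaw":1},{"tx":211,"ty":-1,"tz":208,"wx":0,"wy":0.385,"wz":0,"jaw":1},{"tx":211,"ty":-1,"tz":208,"wx":0,"wy":0.385,"wz":0,"jaw":1}])

```text
clock: 16.4
tool_pos: [0.5092, -0.1847, 0.2622]
tool_rot: [0.001, 0.785, 0.62, 0.0]
contact_force: [-0.2, 0.5, 1.1]
width: 0.0851
finger_force: 0.0
```

Run:
```python
from h import *
p,R,s=tool();print(p,s['clock'],s['contact_force'],s['width'],np.array(s['joint_positions']).round(2))
for c in('side','top'):
  f=frame(c)
  for n in('lug','stand','sprocket'):
    for d in ctrl.pinpoint(n,c)[:1]: print(c,n,round(d['score'],2),world(f,d['point']).round(4))
  u,v=proj(f,[.509,-.184,.06])[0].astype(int)
  globals()[c]=cv2.resize(f['img'][v-45:v+35,u-40:u+40,::-1],(400,400),interpolation=3)
cv2.imwrite('pics/pre.png',np.hstack([side,top]))
print(row((.509,-.184,.194),down(-13.4)))
```

```text
[ 0.50923077 -0.18466752  0.26216996] 16.4 [-0.1824554   0.54448264  1.09203452] 0.08510475800848863 [-0.62  0.63  1.24  1.82 -0.65  1.17  0.6 ]
side lug 0.84 [ 0.4616 -0.384   0.3252]
side stand 0.91 [ 0.5104 -0.1822  0.004 ]
side sprocket 0.67 [ 0.5073 -0.1877  0.0232]
top lug 0.81 [ 0.4633 -0.3838  0.3242]
top stand 0.49 [ 0.5087 -0.1857  0.0011]
top sprocket 0.61 [ 0.4622 -0.3847  0.3218]
{'tx': 0.0, 'ty': -0.0, 'tz': 67.0, 'wx': 0.001, 'wy': -0.0, 'wz': 0.0}
```

View pics/pre.png

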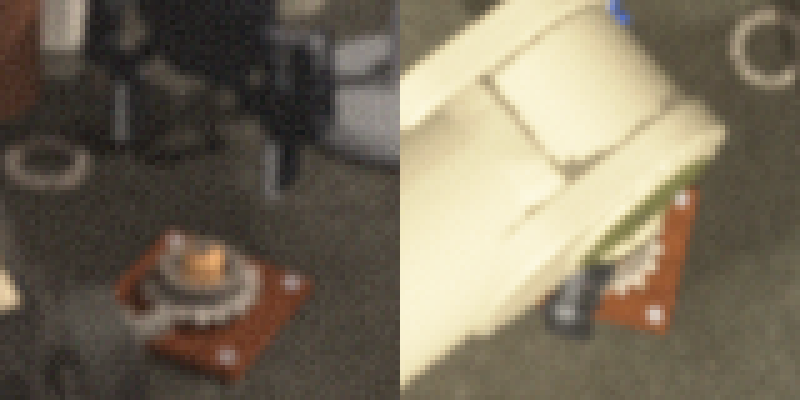

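The fingers, at left crop (120,110) and (275,165), straddle the steel sprocket at (205,280). Descending to grip the hub.

drive_tool(force=40, targets=[{"tx":0,"ty":0,"tz":25,"wx":0,"wy":0,"wz":0,"jaw":1},{"tx":0,"ty":0,"tz":50,"wx":0,"wy":0,"wz":0,"jaw":1},{"tx":0,"ty":0,"tz":67,"wx":0,"wy":0,"wz":0,"jaw":1},{"tx":0,"ty":0,"tz":67,"wx":0,"wy":0,"wz":0,"jaw":1},{"tx":0,"ty":0,"tz":67,"wx":0,"wy":0,"wz":0,"jaw":0.75},{"tx":0,"ty":0,"tz":67,"wx":0,"wy":0,"wz":0,"jaw":0.6},{"tx":0,"ty":0,"tz":67,"wx":0,"wy":0,"wz":0,"jaw":0.4},{"tx":0,"ty":0,"tz":67,"wx":0,"wy":0,"wz":0,"jaw":0.4},{"tx":0,"ty":0,"tz":67,"wx":0,"wy":0,"wz":0,"jaw":0.4}])

```text
clock: 17.92
tool_pos: [0.509, -0.1843, 0.1946]
tool_rot: [0.0, 0.785, 0.62, 0.001]
contact_force: [-1.7, 0.6, 6.5]
width: 0.0451
finger_force: 40.0
```

drive_tool(targets=[{"tx":0,"ty":0,"tz":-5,"wx":0,"wy":0,"wz":0,"jaw":0.3},{"tx":0,"ty":0,"tz":-15,"wx":0,"wy":0,"wz":0,"jaw":0.3},{"tx":0,"ty":0,"tz":-30,"wx":0,"wy":0,"wz":0,"jaw":0.3},{"tx":0,"ty":0,"tz":-45,"wx":0,"wy":0,"wz":0,"jaw":0.3},{"tx":0,"ty":0,"tz":-60,"wx":0,"wy":0,"wz":0,"jaw":0.3},{"tx":0,"ty":0,"tz":-75,"wx":0,"wy":0,"wz":0,"jaw":0.3},{"tx":0,"ty":0,"tz":-75,"wx":0,"wy":0,"wz":0,"jaw":0.3},{"tx":0,"ty":0,"tz":-75,"wx":0,"wy":0,"wz":0,"jaw":0.3},{"tx":0,"ty":0,"tz":-75,"wx":0,"wy":0,"wz":0,"jaw":0.3}])

```text
clock: 19.05
tool_pos: [0.5086, -0.1839, 0.268]
tool_rot: [-0.0, 0.785, 0.62, -0.0]
contact_force: [-0.3, -0.8, -0.6]
width: 0.0449
finger_force: 41.1
```

Run:
```python
from h import *
p,R,s=tool();print(p,s['clock'],s['contact_force'],s['width'],s['finger_force'])
for i in range(2):
  f=frame('side')
  for n in('lug','sprocket','sprocket_mid'):
    for d in ctrl.pinpoint(n,'side')[:1]: print(n,round(d['score'],2),world(f,d['point']).round(4))
u,v=proj(f,[.509,-.184,.08])[0].astype(int)
cv2.imwrite('pics/lift.png',cv2.resize(f['img'][v-45:v+45,u-45:u+45,::-1],(585,585),interpolation=3))
```

```text
[ 0.50860723 -0.18392262  0.26796097] 19.05 [-0.27379715 -0.78425194 -0.63864876] 0.04494873431535013 41.12161633294818
lug 0.74 [ 0.4615 -0.3861  0.3237]
sprocket 0.78 [ 0.5114 -0.1865  0.0952]
sprocket_mid 0.56 [ 0.5099 -0.1799  0.0974]
lug 0.86 [ 0.4636 -0.3847  0.3262]
sprocket 0.72 [ 0.5097 -0.1854  0.0951]
sprocket_mid 0.62 [ 0.5078 -0.181   0.0975]
```

View pics/lift.png

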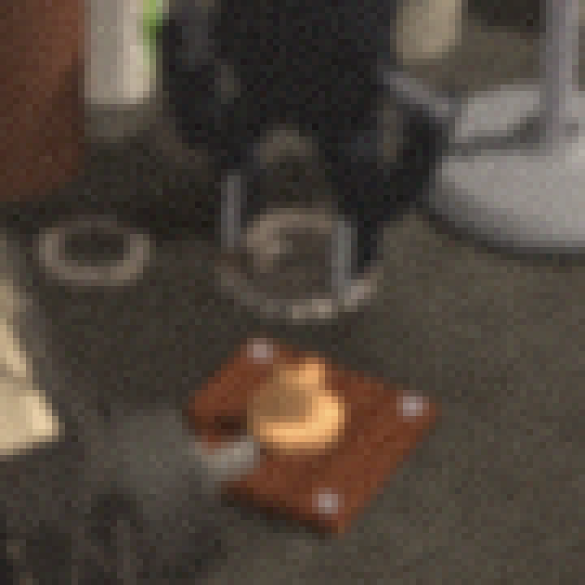

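The sprocket hangs level in the fingers, around (295,265) in the crop, clear of the dowel at (300,400). Moving it into the line of sight.

Run:
```python
from h import *
p,R,s=tool();print(row(p+[-.011,-.047,.0475],down(-13.4)))
```

```text
{'tx': -48.0, 'ty': 0.0, 'tz': -47.0, 'wx': -0.0, 'wy': 0.0, 'wz': -0.0}
```

drive_tool(targets=[{"tx":0,"ty":0,"tz":-15,"wx":0,"wy":0,"wz":0,"jaw":0.3},{"tx":-10,"ty":0,"tz":-30,"wx":0,"wy":0,"wz":0,"jaw":0.3},{"tx":-22,"ty":0,"tz":-43,"wx":0,"wy":0,"wz":0,"jaw":0.3},{"tx":-34,"ty":0,"tz":-47,"wx":0,"wy":0,"wz":0,"jaw":0.3},{"tx":-43,"ty":0,"tz":-47,"wx":0,"wy":0,"wz":0,"jaw":0.3},{"tx":-48,"ty":0,"tz":-47,"wx":0,"wy":0,"wz":0,"jaw":0.3},{"tx":-48,"ty":0,"tz":-47,"wx":0,"wy":0,"wz":0,"jaw":0.3},{"tx":-48,"ty":0,"tz":-47,"wx":0,"wy":0,"wz":0,"jaw":0.3},{"tx":-48,"ty":0,"tz":-47,"wx":0,"wy":0,"wz":0,"jaw":0.3},{"tx":-48,"ty":0,"tz":-47,"wx":0,"wy":0,"wz":0,"jaw":0.3}])

```text
clock: 20.7
tool_pos: [0.4978, -0.2305, 0.3155]
tool_rot: [-0.0, 0.785, 0.62, -0.0]
contact_force: [-0.1, 0.6, -1.5]
width: 0.0447
finger_force: 41.2
```

Run:
```python
from h import *
p,R,s=tool();print(p,R.as_matrix()[:,2].round(3),s['clock'],s['contact_force'],s['width'],s['finger_force'],abs(np.array(s['joint_vel'])).max())
L=np.array([.454,-.4203,.25]); h=np.radians(76.9);t=.49
y=np.array([np.cos(h)*np.cos(t),np.sin(h)*np.cos(t),-np.sin(t)]);x=np.array([np.sin(h),-np.cos(h),0]);z=np.cross(x,y)
S=p-[0,0,.169]; print('kin',np.array([x,y,z])@(S-L))
for c in('side','top'):
 for i in range(3):
  f=frame(c)
  for n in('lug','sprocket_mid'):
    for d in ctrl.pinpoint(n,c)[:1]: w=world(f,d['point']);print(c,n,round(d['score'],2),w.round(4),(np.array([x,y,z])@(w-L)).round(3))
u,v=320,200
f=frame('side');cv2.imwrite('pics/fin.png',cv2.resize(f['img'][130:290,220:380,::-1],(600,600),interpolation=3))
```

```text
[ 0.49781104 -0.23047561  0.31547821] [-0. -0. -1.] 20.7 [-0.09295139  0.62145776 -1.49227527] 0.044659861624366345 41.24734546037871 0.002086737008556637
kin [-0.00035305  0.22061102  0.00034394]
side lug 0.77 [ 0.4624 -0.3842  0.3236] [-0.    -0.002  0.082]
side sprocket_mid 0.71 [ 0.5011 -0.2292  0.1445] [ 0.003  0.223 -0.   ]
side lug 0.86 [ 0.4608 -0.3856  0.3224] [-0.001 -0.003  0.081]
side sprocket_mid 0.66 [ 0.4985 -0.23    0.1457] [ 0.     0.222 -0.   ]
side lug 0.74 [ 0.4623 -0.3854  0.3234] [ 0.    -0.003  0.082]
side sprocket_mid 0.77 [ 0.4961 -0.2309  0.1465] [-0.002  0.22  -0.   ]
top lug 0.58 [ 0.4604 -0.3846  0.3242] [-0.002 -0.003  0.083]
top sprocket_mid 0.45 [ 0.6455 -0.1595  0.0113] [ 0.127  0.375 -0.071]
top lug 0.71 [ 0.4608 -0.3833  0.3257] [-0.002 -0.002  0.085]
top sprocket_mid 0.59 [ 0.6432 -0.158   0.0087] [ 0.125  0.377 -0.073]
top lug 0.68 [ 0.4511 -0.422  -0.0012] [-0.002  0.116 -0.223]
top sprocket_mid 0.59 [ 0.6443 -0.1604  0.0099] [ 0.126  0.374 -0.072]
```

View pics/fin.png

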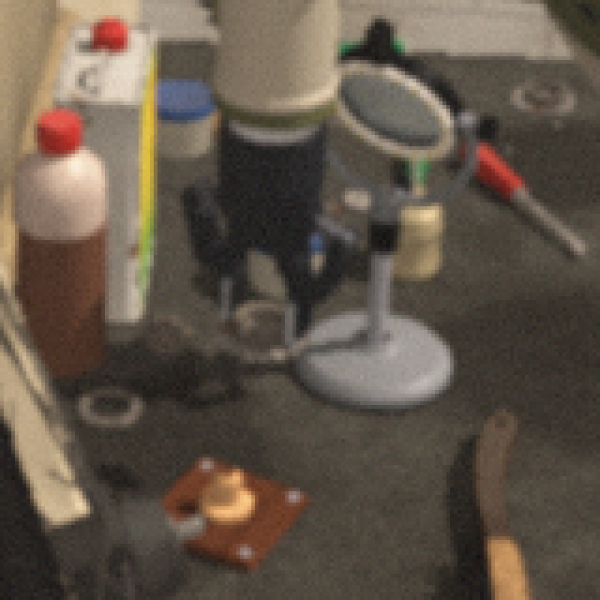

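The sprocket is held level in the fingers, around (262,330) in the crop, on the line of sight. It is clear of the stand and the magnifier, and the lens has not moved. Handing in.

```bash
python3 -c "
from plant import ctrl
print(ctrl.sign_off())"
```

```text
the job is handed in; nothing more can be done
None
```

The job is handed in after about 21 s of the 45 s allowed (no verdict came back): the magnifier faces the stand with the lens tipped about 28° down by my estimate, and the steel sprocket is held level about 220 mm in front of the lens, within about 5 mm of its line of sight by my measurements.

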